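# Start the blue quarter-turn screw in the die's deep well

## Task

Take the blue-handled locking screw from the rack, lower it straight down the deep well of the steel die with its handle across the die (in line with the two yellow marks), so that its flange comes down onto the die, then turn it a quarter turn clockwise seen from above, so that its handle lies along the die, and let go. Leave the red and yellow screws in the rack.

Things in the scene. Friction and masses are not known exactly. Their poses are not given: they have to be found in the camera images.
- blue_screw: Locking screw, 0.3 kg, upright in the rack. Blue bar handle 56 long (own x) x 12 thick (own y), 6 to 50 mm above the origin: grip across its 12. Steel flange, 66 dia, 6 thick, over a short centring cone; shank 16 dia, to 80 mm below the origin, ending in a cross lug 40 long (own x, like the handle) x 10 x 8 high. Origin: on the axis, flange underside; z up. A half turn is the same.
- die: Dark block 150 (own x) x 110 (own y) x 90 high, fixed on a blue plate. Origin: underside, on the well's axis. Well: 54 bore, 84 deep. Brass ledges 24 to 32 mm above the bench leave a slot 28 wide along own y (yellow marks): passes the lug with handle along y within 15 deg, else flange stays 22 mm up. Home: screw origin 90 above die's; lug turns clockwise only, 90 deg, stops 15 deg past either end.
- red_screw: Bystander: the same screw with a red handle. All three hang by the flange in a fixed aluminium rack 310 x 90 mm, top (and screw origins) 95 mm above the bench, in 54 mm holes 100 mm apart in a row, in any order, handles turned differently; 80 mm hang below the rack's top: handle tops are 145 above the bench: lift straight up, clear of them.
- yellow_screw: Bystander: the same screw with a yellow handle, in another hole of the same rack.
There are look-alikes about, which are no part of the job. Leave any brown, purple or turquoise look-alike of the blue_screw alone.

How it is judged:
On the way:
1. the blue screw's lug enters the slot at the bottom of the well, handle across the die (z of blue_screw in the frame of die below 0.11 m and horizontal distance between blue_screw and die below 0.015 m and angle between the x axis of blue_screw and the y axis of die, either way round below 0.7 rad), for 0.05 s.
At the end, for the whole second after the job is handed in: The blue screw is at rest in the die's well, upright within 10 degrees, its flange down on the die's top (within 6 mm) and within 12 mm of the well's axis, its handle along the die's long side within 25 degrees (z of blue_screw in the frame of die below 0.096 m and horizontal distance between blue_screw and die below 0.012 m and angle between blue_screw's own z axis and vertical below 0.17 rad and angle between the x axis of blue_screw and the x axis of die, either way round below 0.45 rad and linear speed of blue_screw below 0.03 m/s); the robot touches nothing.
It fails at once if the red or the yellow screw is taken from its hole (moved more than 40 mm) (distance of any of red_screw, yellow_screw from where it was at the start of the episode above 0.04 m).
It also fails if it takes over 43 s, if anything falls off the work surface, if the arm or the gripper's body presses on something with over 40 N, if the wrist force passes 120 N, or if a joint passes its speed limit or range.

## Robot

A 6-joint arm with a two-finger parallel gripper is mounted at the origin on the work surface. World frame = base frame: x ahead of the robot, y to its left, z up, the work surface at z = 0. Lengths are in m, angles in rad, forces in N, time in s.
With the tool pointing down it reaches from about 0.25 to 0.725 m from the base axis. Payload 4 kg.
Tool frame: the origin (TCP) lies midway between the tips of the shut fingers; the grasp point (between the pads) lies 19 mm behind it (ctrl.hold_point_z is the distance from the TCP to the grasp point, in m); x points along the fingers, y is the direction in which the jaws open and shut, and the axes are right-handed (so a half turn about x gives the same grasp; the last joint's range is limited). The gripper opens to 85 mm and grips with 20 to 120 N. Pads are 22 mm wide; open, the fingers measure 114 mm over their backs; the gripper's body (76 mm by 85 mm) begins 54 mm behind the grasp point. The pads swing forward as they close: fully open they stand 13 mm farther back than shut.
Start: joints at [-1.202, 0.241, 0.005, 1.335, 0, 1.571], TCP at [0.18, -0.466, 0.231] pointing down, gripper open.
Joint ranges: [-2.72, 2.72], [-1.05, 1.87], [-1.09, 1.28], [-1.99, 2.15], [-1.42, 1.44], [-3.14, 3.14]. Speed limits (rad/s): [2.79, 2.79, 3.14, 3.14, 3.14, 3.14].

## Interface

Orientations are given as a unit quaternion [x, y, z, w].
In Python, from bench import sensors, cams, sign_off, ctrl gives the robot as it stands.
- The arm moves only by the tool step_arm, never from a script. Its argument "increments" is one flat list of numbers, 6 for each row, row after row: the shift along the tool's x, y, z in units of 30 mm (1.0 is 30 mm), then the turn, a rotation vector about the tool's x, y, z in units of 8 degrees (1.0 is 8 degrees). A call has 1 to 20 rows; each row is the pose to reach, as a shift and turn from the pose commanded when the call began, along the tool's axes at that moment; what a row does not reach only later rows make up. A row lasts 1/10 s, in which the tool goes at most 50 mm and 8.59 degrees, less where a joint would pass 70% of its speed; a pose out of reach is approached as far as the arm can. A call with a gripper value outside its range is refused whole. "claw" is the opening, from -1 (shut) to 1 (fully open), set as the call begins (left out, the last holds). The fingers move at their own pace and stop on an object; "force" is the grip in N (left out, the last holds). Time passes only in rows, so rows that repeat a pose let the fingers close. It gives the time, the measured TCP pose, the force and the opening at its end, in the units of the state.
- sensors.read_state(): the state, without advancing time (a new reading comes with each control period).
- cams.get_image(name): name is "scene" or "top" or "wrist"; returns a dict with "color" (400x640x3 uint8, red, green, blue), "vertical_fov" (degrees; the focal length in pixels is half the picture's height over the tangent of half this angle, whatever the lens; pixels are square), "cx", "cy" (the principal point, pixels), "k1" (the pictures are not rectified: a ray, as slopes to the right and down, at radius r is drawn at 1 + k1 r^2 times it, then the intrinsics apply), "extrinsics" (4x4, takes a point from camera to world coordinates). Camera axes: x right, y up, looking along -z (the intrinsics and any distortion apply to the point x, -y, -z); pixel columns grow to the right and rows downward; lengths in m; the calibration is good to about 2 mm. A picture is of the moment at which its call begins. There is no depth.
- sign_off(): hands the job in, once; it reports no verdict.
The state is a dict: "time_s": time; "joint_positions": joint angles; "dq": joint speeds; "tau": joint torques, N m; "ee_pos": TCP position; "tcp_rot": TCP orientation; "contact_force": force on the tool from outside, world axes, zero at the start; "torque": the same for the moment, N m; "opening": finger opening in m.
Only numpy, scipy, OpenCV 4.12 (cv2) and the standard library are available. Lean on these libraries where they do the work, as an engineer would, in place of code of your own. Each camera call takes 0.05 s, during which the arm holds its last target.

## Working session

There is one attempt and no reset: what is moved stays moved. The work goes in short steps, Python scripts to look and compute and a tool call to move; the robot and the scene stay as the last step left them, time stands still between calls to the robot, and variables do not carry over. Pictures are saved under pics/ and viewed, and the job is handed in when it is done.

Besides the shell and the picture viewer there is one more tool, called after "Request:" by a JSON object that holds its "name" and its "arguments", one argument or row to a line. step_arm: Moves the arm, as the interface text tells. Its arguments: {"type":"object","properties":{"increments":{"type":"array"},"claw":{"type":"number"},"force":{"type":"number"}},"required":["increments"]}

```bash
ls; mkdir -p pics
python3 - <<'E'
from bench import sensors,cams,ctrl
import cv2,numpy as np
print(sensors.read_state()); print(ctrl.hold_point_z)
for n in("scene","top","wrist"):
    d=cams.get_image(n); cv2.imwrite(f"pics/{n}0.png",d["color"][:,:,::-1]); print(n,{k:v for k,v in d.items() if k!="color"})
E
```

```text
pics
{'time_s': 0.0, 'joint_positions': array([-1.20203582e+00,  2.41386192e-01,  3.71356944e-03,  1.33521359e+00,
        2.62461700e-07,  1.57078179e+00]), 'dq': array([ 0.00118734,  0.00131729,  0.00053692,  0.00175083, -0.00232744,
        0.00210009]), 'tau': array([ 4.13234156e-04, -3.72318435e+01,  2.52406597e+01,  1.69592845e-02,
       -1.35096388e-04, -8.45767147e-06]), 'ee_pos': array([ 0.17999811, -0.46578773,  0.23042228]), 'tcp_rot': array([-0.69498467, -0.13037043,  0.69525541, -0.12891767]), 'contact_force': array([-0.75810594, -0.14312896, -0.84817191]), 'torque': array([0.01444333, 0.0099223 , 0.01196173]), 'opening': 0.0857564717343536}
0.0187
scene {'vertical_fov': 56.04725269238135, 'cx': 319.07862200874575, 'cy': 201.80068162927964, 'k1': -0.06271403173052152, 'extrinsics': array([[ 0.63238037, -0.41282856,  0.65549039,  0.94439727],
       [ 0.77448209,  0.31889651, -0.54633552, -0.32646529],
       [ 0.01650931,  0.85315743,  0.52139222,  0.46361539],
       [ 0.        ,  0.        ,  0.        ,  1.        ]])}
top {'vertical_fov': 48.336288484772915, 'cx': 324.37073757280496, 'cy': 198.79603460731425, 'k1': -0.005643395732207834, 'extrinsics': array([[ 1.73994133e-02,  9.98228848e-01, -5.68896031e-02,
         4.42365027e-01],
       [-9.99848224e-01,  1.74218044e-02, -1.02385544e-04,
         4.53812530e-02],
       [ 8.88915335e-04,  5.68827500e-02,  9.98380470e-01,
         1.05427422e+00],
       [ 0.00000000e+00,  0.00000000e+00,  0.00000000e+00,
         1.00000000e+00]])}
wrist {'vertical_fov': 62.418608151598214, 'cx': 318.52148904018327, 'cy': 200.46106164325224, 'k1': -0.03234457555254446, 'extrinsics': array([[ 0.36049991,  0.8807514 ,  0.30711038,  0.25912744],
       [-0.93275779,  0.34098205,  0.11702201, -0.43567771],
       [-0.00165183, -0.32864602,  0.94445173,  0.3730892 ],
       [ 0.        ,  0.        ,  0.        ,  1.        ]])}
```

View pics/scene0.png

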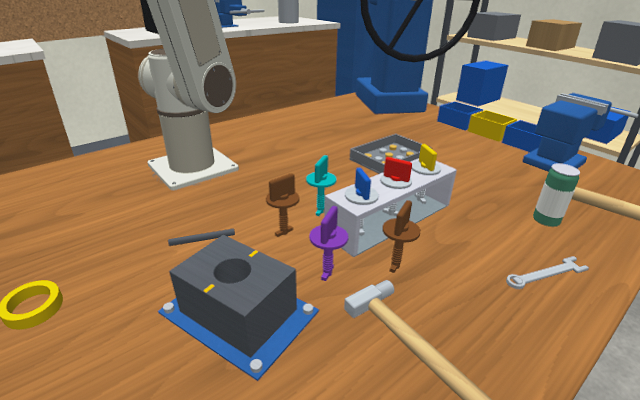

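View pics/top0.png

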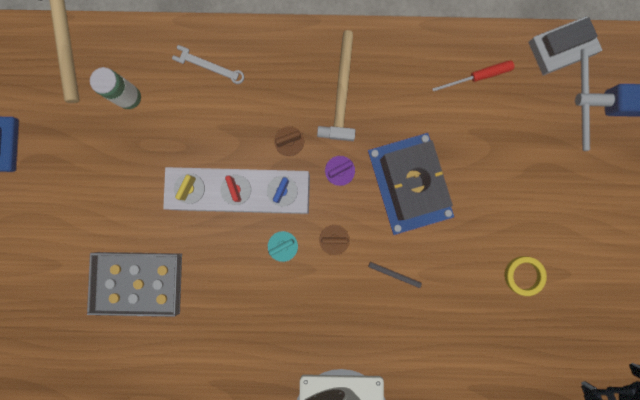

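View pics/wrist0.png

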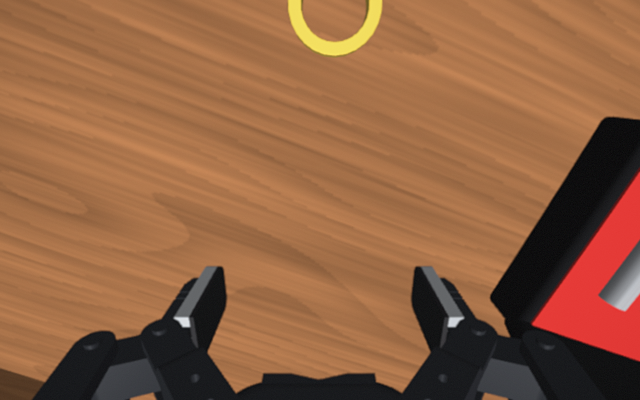

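Scene view: screws stand in the rack with blue (362,184), red (397,168) and yellow (428,157). The look-alikes are free-standing: brown (283,190) and (403,220), turquoise (321,170), purple (328,230). The die's well is at (232,270). Next I'll enlarge to confirm and measure.

Run:
```python
import cv2
t=cv2.imread("pics/top0.png"); s=cv2.imread("pics/scene0.png")
cv2.imwrite("pics/t_a.png",cv2.resize(t[120:240,250:350],None,fx=5,fy=5,interpolation=cv2.INTER_CUBIC)[:600])
cv2.imwrite("pics/t_b.png",cv2.resize(t[130:240,360:460],None,fx=5.4,fy=5.4,interpolation=cv2.INTER_CUBIC))
cv2.imwrite("pics/s_a.png",cv2.resize(s[140:260,310:450],None,fx=5,fy=5,interpolation=cv2.INTER_CUBIC))
cv2.imwrite("pics/s_b.png",cv2.resize(s[220:385,150:330],None,fx=3.6,fy=3.6,interpolation=cv2.INTER_CUBIC))
```

```text
(no output)
```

View pics/t_a.png

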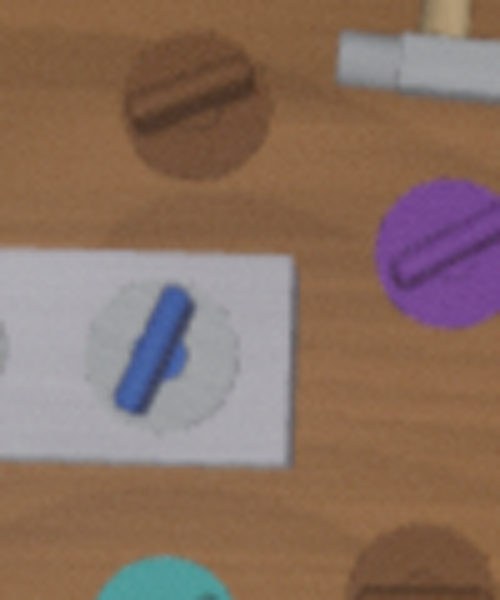

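View pics/t_b.png

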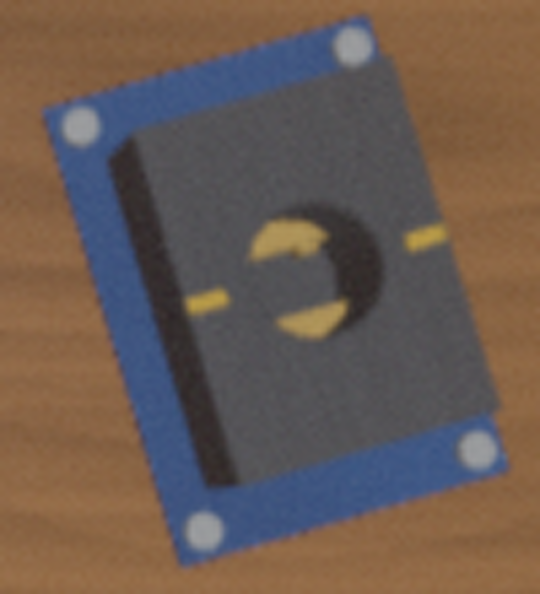

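View pics/s_a.png

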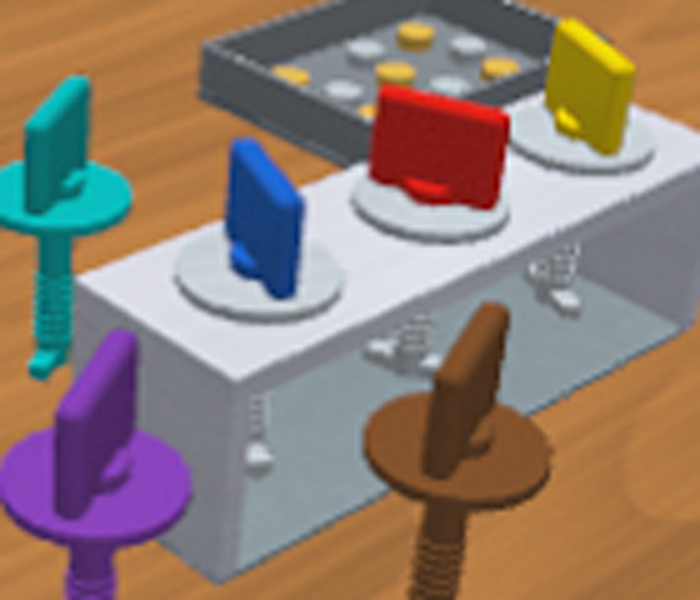

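View pics/s_b.png

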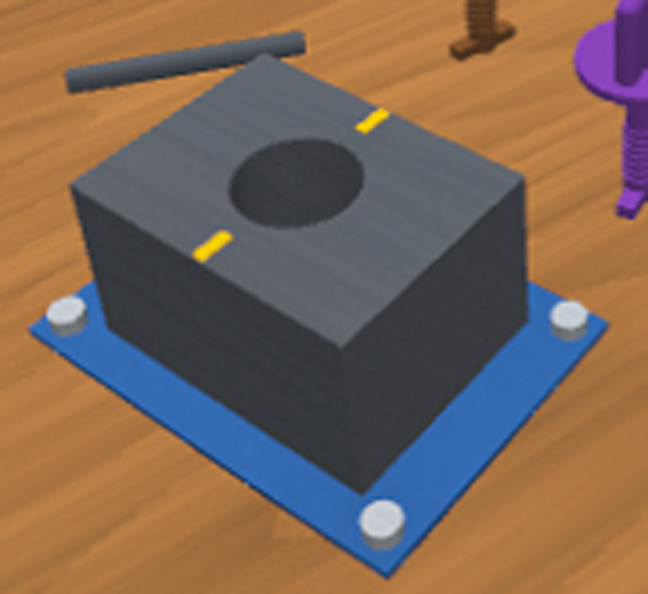

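Three candidates have a blue-like shape, listed by their top-view pixels. The screw at (281,190) is the only blue one and hangs in the rack's end hole, so it matches. Turquoise (283,246) and purple (340,170) stand free outside the rack, so they are look-alikes. The crops confirm this. The die's marks are at top crop (208,301) and (425,237).

```bash
cat > h.py <<'E'
import numpy as np,cv2
from scipy.spatial.transform import Rotation as R
def K(d):
    h,w=d["color"].shape[:2]; f=h/2/np.tan(np.radians(d["vertical_fov"])/2)
    return np.array([[f,0,d["cx"]],[0,f,d["cy"]],[0,0,1]]),np.array([d["k1"],0,0,0.])
def ray(d,uv):
    k,D=K(d); p=cv2.undistortPoints(np.array(uv,float).reshape(-1,1,2),k,D).reshape(-1,2)
    E=d["extrinsics"]; v=np.c_[p[:,0],-p[:,1],-np.ones(len(p))]@E[:3,:3].T
    return E[:3,3],v/np.linalg.norm(v,axis=1)[:,None]
def proj(d,P):
    k,D=K(d);E=np.linalg.inv(d["extrinsics"]); q=np.atleast_2d(P)@E[:3,:3].T+E[:3,3]
    q=q*[1,-1,-1]; return cv2.projectPoints(q,np.zeros(3),np.zeros(3),k,D)[0].reshape(-1,2)
def tri(d1,u1,d2,u2):
    a,va=ray(d1,u1); b,vb=ray(d2,u2); o=[]
    for x,y in zip(va,vb):
        t=np.linalg.lstsq(np.c_[x,-y],b-a,rcond=None)[0]; p=a+t[0]*x;q=b+t[1]*y
        o.append(np.r_[(p+q)/2,np.linalg.norm(p-q)])
    return np.array(o)
def atz(d,u,z):
    a,v=ray(d,u); return a+v*((z-a[2])/v[:,2])[:,None]
def crop(c,s,o): return (np.array(c,float)+.5)/s-.5+np.array(o)
E
python3 - <<'E'
from h import *
from bench import cams
np.set_printoptions(precision=4,suppress=True)
T=cams.get_image("top");S=cams.get_image("scene")
ta=[(163,355),(153,349),(176,291),(130,409)]; sa=[(259,277),(268,172)]
print("blue flange,handletop",tri(T,crop(ta[:2],5,(250,120)),S,crop(sa,5,(310,140))))
print("flange@.101",atz(T,crop(ta[:1],5,(250,120)),.101),atz(S,crop(sa[:1],5,(310,140)),.101))
h=atz(T,crop(ta[1:],5,(250,120)),.145);print("handle@.145",h, np.degrees(np.arctan2(*(h[1]-h[2])[1::-1])))
tb=[(316,270),(208,301),(425,237),(133,133),(390,58),(498,410),(240,487)]
sb=[(297,183),(372,121),(212,246),(525,178),(340,347),(72,185),(265,55)]
p=tri(T,crop(tb,5.4,(360,130)),S,crop(sb,3.6,(150,220)));print("die",p)
for d,u in((T,crop(tb,5.4,(360,130))),(S,crop(sb,3.6,(150,220)))):
    q=atz(d,u,.09); print(q[0],q[1:3].mean(0),q[3:].mean(0))
    a=lambda v:np.degrees(np.arctan2(v[1],v[0])); print(a(q[1]-q[2])-90,a(q[4]-q[5]),a(q[3]-q[6]),a(q[3]-q[4])-90,a(q[6]-q[5])-90)
E
```

```text
blue flange,handletop [[0.5137 0.1374 0.0972 0.0022]
 [0.5131 0.1375 0.1425 0.0029]]
flange@.101 [[0.5127 0.1362 0.101 ]] [[0.5188 0.1335 0.101 ]]
handle@.145 [[0.5119 0.1362 0.145 ]
 [0.5358 0.1273 0.145 ]
 [0.4871 0.145  0.145 ]] -19.963960518764203
die [[ 0.5432 -0.1574  0.0875  0.0013]
 [ 0.5298 -0.1136  0.0896  0.0013]
 [ 0.5571 -0.2012  0.089   0.0009]
 [ 0.598  -0.0825  0.0878  0.0026]
 [ 0.6301 -0.187   0.0875  0.0013]
 [ 0.4879 -0.2311  0.0874  0.0011]
 [ 0.4553 -0.1272  0.0876  0.0017]]
[ 0.5427 -0.1575  0.09  ] [ 0.5431 -0.1577  0.09  ] [ 0.5422 -0.1572  0.09  ]
17.437436095729936 17.193492408169096 17.300967784706252 17.35794810727252 17.53537016164411
[ 0.5463 -0.158   0.09  ] [ 0.5445 -0.1573  0.09  ] [ 0.546  -0.1574  0.09  ]
17.53492101454877 17.289804697724012 17.55630898364955 16.910073775135245 17.37532309359395
```

```bash
cat >> h.py <<'E'
def inc(pos,rotw,st):
    "increments from measured state to target pos / Rotation"
    r0=R.from_quat(st["tcp_rot"]); d=r0.inv().apply(np.array(pos)-st["ee_pos"])/.03
    return np.r_[d,np.degrees((r0.inv()*rotw).as_rotvec())/8]
def down(yaw): # tool x down, tool y at world yaw (deg)
    y=np.array([np.cos(np.radians(yaw)),np.sin(np.radians(yaw)),0]);x=np.array([0,0,-1.])
    return R.from_matrix(np.c_[x,y,np.cross(x,y)])
E
python3 - <<'E'
from h import *
from bench import sensors
np.set_printoptions(precision=3,suppress=True)
s=sensors.read_state();print(s["time_s"],R.from_quat(s["tcp_rot"]).as_matrix())
for y in(70,-110): print(y,inc([.5135,.1365,.25],down(y),s))
E
```

```text
0.25 [[-0.     0.36  -0.933]
 [ 0.001 -0.933 -0.36 ]
 [-1.    -0.001 -0.   ]]
70 [ -0.623 -14.732 -17.606 -17.359  -0.008   0.003]
-110 [ -0.623 -14.732 -17.606   5.141   0.002   0.007]
```

Request:
{"name": "step_arm", "arguments": {
  "increments": [-0.6, -0.9, -1, -1, 0, 0, -0.6, -1.8, -2.1, -2, 0, 0, -0.6, -2.7, -3.2, -3, 0, 0, -0.6, -3.6, -4.3, -4, 0, 0, -0.6, -4.5, -5.4, -5, 0, 0, -0.6, -5.4, -6.4, -6, 0, 0, -0.6, -6.2, -7.4, -7, 0, 0, -0.6, -7, -8.4, -8, 0, 0, -0.6, -7.8, -9.4, -9, 0, 0, -0.6, -8.6, -10.4, -10, 0, 0, -0.6, -9.5, -11.4, -11, 0, 0, -0.6, -10.4, -12.4, -12, 0, 0, -0.6, -11.2, -13.4, -13, 0, 0, -0.6, -12, -14.4, -14, 0, 0, -0.6, -12.8, -15.3, -15, 0, 0, -0.6, -13.6, -16.2, -16, 0, 0, -0.6, -14.3, -17.1, -17, 0, 0, -0.6, -14.73, -17.6, -17.36, 0, 0, -0.6, -14.73, -17.6, -17.36, 0, 0, -0.6, -14.73, -17.6, -17.36, 0, 0],
  "claw": 0.1
}}

```text
time_s: 2.25
ee_pos: [0.5131, 0.1362, 0.2488]
tcp_rot: [0.122, 0.697, -0.123, 0.696]
contact_force: [-0.4, -0.4, -0.9]
opening: 0.0467
```

Run:
```python
from h import *
from bench import sensors,cams
np.set_printoptions(precision=4,suppress=True)
s=sensors.read_state();print(s["time_s"],s["ee_pos"],s["joint_positions"],s["opening"],s["contact_force"])
d=cams.get_image("wrist");cv2.imwrite("pics/w1.png",d["color"][:,:,::-1]);print(d["extrinsics"])
np.save("w1.npy",d,allow_pickle=True)
```

```text
2.25 [0.5131 0.1362 0.2488] [ 0.2597  0.2969  0.126   1.4013 -0.0004  0.6084] 0.046678853107334994 [-0.4424 -0.3812 -0.9497]
[[ 0.3418 -0.8879 -0.3078  0.4333]
 [ 0.9398  0.3225  0.1132  0.1651]
 [-0.0013 -0.328   0.9447  0.3915]
 [ 0.      0.      0.      1.    ]]
```

View pics/w1.png

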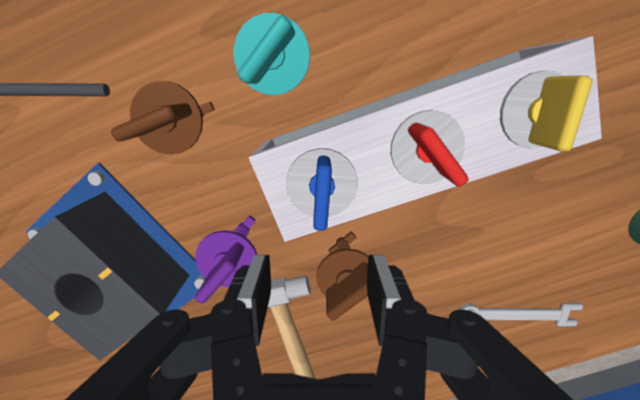

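The wrist view shows blue at (322,193), nearly parallel to the image's vertical and midway between the pads (columns 258 and 380). I'll check this by projecting the model.

Run:
```python
from h import *
d=np.load("w1.npy",allow_pickle=True).item()
im=cv2.resize(d["color"][130:250,260:400,::-1].copy(),None,fx=5,fy=5,interpolation=cv2.INTER_CUBIC)
def dr(c,yaw,col):
    Rz=R.from_euler('z',yaw,degrees=True)
    P=Rz.apply([(x,y,.145) for x,y in((.028,.006),(.028,-.006),(-.028,-.006),(-.028,.006))])+np.r_[c,0]
    a=np.linspace(0,6.28,60);F=np.c_[.033*np.cos(a)+c[0],.033*np.sin(a)+c[1],0*a+.101]
    for q in(P,F):
        u=((proj(d,q)-[260,130]+.5)*5-.5).astype(np.int32);cv2.polylines(im,[u.reshape(-1,1,2)],True,col,1)
dr((.5135,.1365),-20,(0,255,255))
cv2.imwrite("pics/w1c.png",im)
```

```text
(no output)
```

View pics/w1c.png

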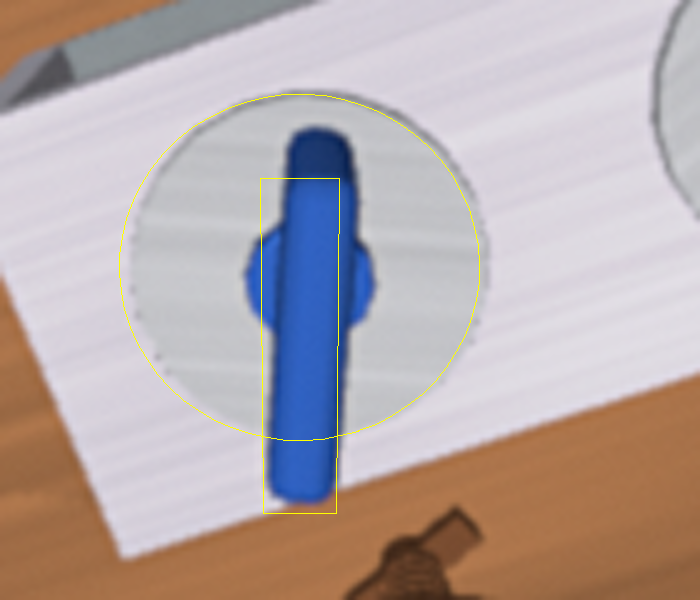

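The handle is about 2.5° further clockwise than I took it, at yaw about -22.5°, and about 1.5 mm to +y. I'll correct for that while descending.

Request:
{"name": "step_arm", "arguments": {
  "increments": [0.8, 0.05, 0, 0.31, 0, 0, 1.7, 0.05, 0, 0.31, 0, 0, 2.6, 0.05, 0, 0.31, 0, 0, 3.4, 0.05, 0, 0.31, 0, 0, 4, 0.05, 0, 0.31, 0, 0, 4.4, 0.05, 0, 0.31, 0, 0, 4.6, 0.05, 0, 0.31, 0, 0, 4.7, 0.05, 0, 0.31, 0, 0, 4.7, 0.05, 0, 0.31, 0, 0]
}}

```text
time_s: 3.2
ee_pos: [0.5142, 0.1374, 0.1088]
tcp_rot: [0.138, 0.693, -0.138, 0.694]
contact_force: [-0.1, 0.2, -0.6]
opening: 0.0468
```

Request:
{"name": "step_arm", "arguments": {
  "increments": [0, 0, 0, 0, 0, 0, 0, 0, 0, 0, 0, 0, 0, 0, 0, 0, 0, 0, 0, 0, 0, 0, 0, 0, 0, 0, 0, 0, 0, 0, 0, 0, 0, 0, 0, 0, 0, 0, 0, 0, 0, 0, 0, 0, 0, 0, 0, 0],
  "claw": -1,
  "force": 70
}}

```text
time_s: 4.0
ee_pos: [0.5146, 0.1378, 0.1091]
tcp_rot: [0.138, 0.693, -0.137, 0.694]
contact_force: [-0.1, 0.2, 5.2]
opening: 0.0111
```

Run:
```python
from h import *
from bench import sensors,cams
np.set_printoptions(precision=4,suppress=True)
s=sensors.read_state();print(s)
d=cams.get_image("wrist");cv2.imwrite("pics/w2.png",d["color"][:,:,::-1])
d=cams.get_image("scene");cv2.imwrite("pics/s2.png",cv2.resize(d["color"][100:300,250:490,::-1],None,fx=3,fy=3))
```

```text
{'time_s': 4.0, 'joint_positions': array([ 0.2616,  0.387 , -0.1212,  1.0607,  0.    ,  0.6537]), 'dq': array([-0.0003,  0.0001, -0.0008, -0.0001,  0.0003, -0.0006]), 'tau': array([ -0.1565, -38.9091,  21.0472,  -0.1051,   0.0002,   0.0138]), 'ee_pos': array([0.5146, 0.1378, 0.1091]), 'tcp_rot': array([ 0.138 ,  0.693 , -0.1374,  0.6941]), 'contact_force': array([-0.0581,  0.1888,  5.2069]), 'torque': array([-0.0175,  0.0399,  0.0519]), 'opening': 0.011138302250889626}
```

View pics/w2.png

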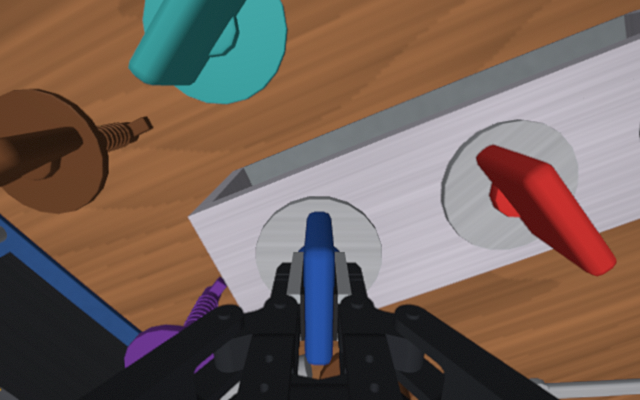

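View pics/s2.png

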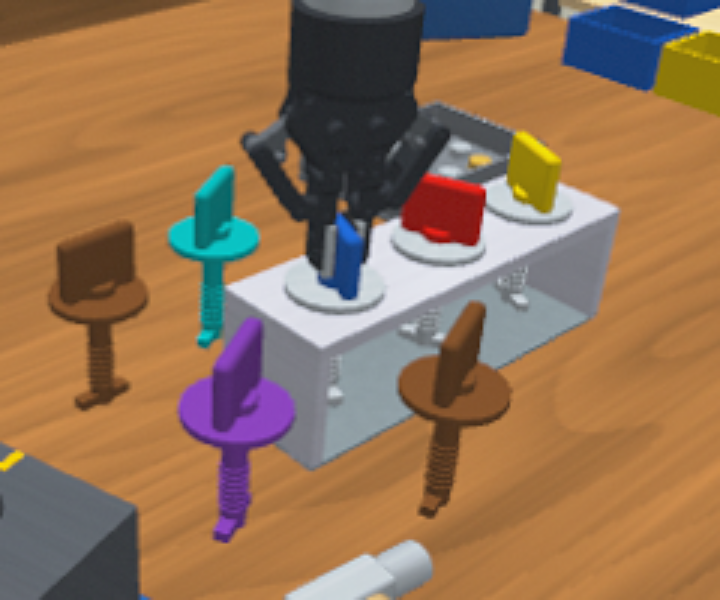

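The handle is gripped: opening 11 mm, and the wrist view shows the bar between the pads at (318,290). Lifting straight up.

Request:
{"name": "step_arm", "arguments": {
  "increments": [-0.2, 0, 0, 0, 0, 0, -0.6, 0, 0, 0, 0, 0, -1.2, 0, 0, 0, 0, 0, -1.9, 0, 0, 0, 0, 0, -2.7, 0, 0, 0, 0, 0, -3.5, 0, 0, 0, 0, 0, -4.2, 0, 0, 0, 0, 0, -4.8, 0, 0, 0, 0, 0, -5.1, 0, 0, 0, 0, 0, -5.2, 0, 0, 0, 0, 0, -5.2, 0, 0, 0, 0, 0]
}}

```text
time_s: 5.2
ee_pos: [0.5138, 0.1375, 0.264]
tcp_rot: [0.138, 0.694, -0.138, 0.693]
contact_force: [-0.4, -0.0, -3.7]
opening: 0.0115
```

Run:
```python
from h import *
from bench import sensors,cams
np.set_printoptions(precision=4,suppress=True)
s=sensors.read_state();print(s)
print("to above die", inc([.544,-.1575,.264],down(67.5-50),s), inc([.544,-.1575,.264],down(17.35),s))
d=cams.get_image("scene");cv2.imwrite("pics/s3.png",cv2.resize(d["color"][60:260,250:490,::-1],None,fx=3,fy=3))
d=cams.get_image("top");cv2.imwrite("pics/t3.png",d["color"][:,:,::-1])
d=cams.get_image("wrist");cv2.imwrite("pics/w3.png",d["color"][:,:,::-1])
```

```text
{'time_s': 5.2, 'joint_positions': array([0.2615, 0.2943, 0.1615, 1.4387, 0.    , 0.6537]), 'dq': array([-0.0012,  0.0112, -0.0226, -0.008 , -0.0023,  0.0003]), 'tau': array([ -0.0001, -42.5018,  27.3722,   0.1058,   0.0009,   0.0001]), 'ee_pos': array([0.5138, 0.1375, 0.264 ]), 'tcp_rot': array([ 0.1377,  0.6938, -0.1379,  0.6933]), 'contact_force': array([-0.3689, -0.0415, -3.661 ]), 'torque': array([-0.0251,  0.0367, -0.0289]), 'opening': 0.011451423704803246}
to above die [ 0.0012 -8.7011  4.6904  6.2534 -0.0023  0.0042] [ 0.0012 -8.7011  4.6904  6.2721 -0.0023  0.0042]
```

View pics/s3.png

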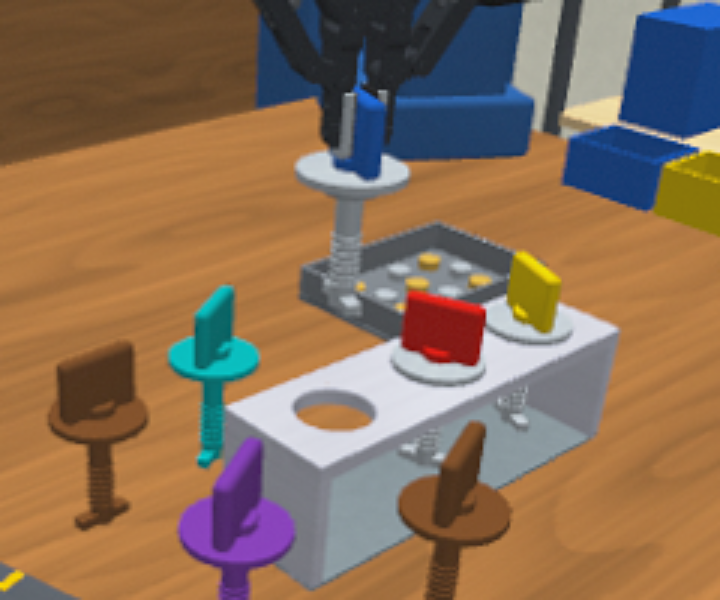

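View pics/w3.png

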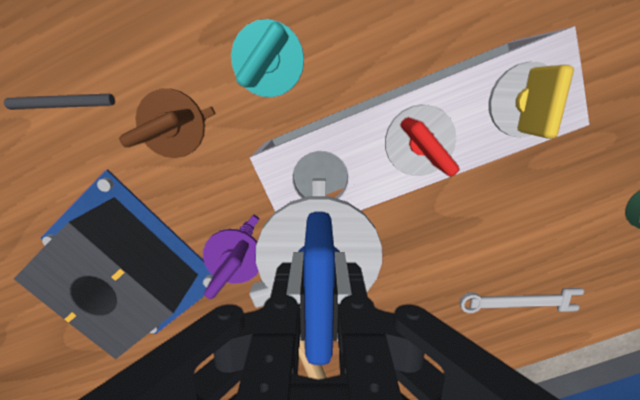

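The screw hangs upright in the grip and is clear of the rack (scene crop: lug at (345,305)). Carrying it over the die and turning it to the marks.

Request:
{"name": "step_arm", "arguments": {
  "increments": [0, -0.3, 0.16, 0.2, 0, 0, 0, -0.9, 0.5, 0.6, 0, 0, 0, -1.8, 1, 1.2, 0, 0, 0, -2.8, 1.5, 2, 0, 0, 0, -3.8, 2, 2.8, 0, 0, 0, -4.8, 2.6, 3.6, 0, 0, 0, -5.8, 3.1, 4.4, 0, 0, 0, -6.7, 3.6, 5, 0, 0, 0, -7.5, 4, 5.5, 0, 0, 0, -8.1, 4.4, 5.9, 0, 0, 0, -8.5, 4.6, 6.15, 0, 0, 0, -8.7, 4.69, 6.27, 0, 0, 0, -8.7, 4.69, 6.27, 0, 0, 0, -8.7, 4.69, 6.27, 0, 0, 0, -8.7, 4.69, 6.27, 0, 0]
}}

```text
time_s: 6.85
ee_pos: [0.5442, -0.1564, 0.2644]
tcp_rot: [0.418, 0.57, -0.418, 0.57]
contact_force: [0.0, -0.1, -3.4]
opening: 0.0113
```

Run:
```python
from h import *
from bench import sensors,cams
np.set_printoptions(precision=4,suppress=True)
s=sensors.read_state();print(s["time_s"],s["ee_pos"],s["joint_positions"],s["contact_force"],s["opening"],inc([.544,-.1575,.264],down(17.35),s))
d=cams.get_image("scene");np.save("s4.npy",d);cv2.imwrite("pics/s4.png",cv2.resize(d["color"][140:390,140:340,::-1],None,fx=2.4,fy=2.4))
d=cams.get_image("wrist");np.save("w4.npy",d);cv2.imwrite("pics/w4.png",d["color"][:,:,::-1])
```

```text
6.85 [ 0.5442 -0.1564  0.2644] [-0.28    0.365   0.2623  1.4682  0.0003  0.986 ] [ 0.0162 -0.1417 -3.3789] 0.011294274607662639 [ 0.0137 -0.0172  0.0339  0.0142 -0.0025 -0.0006]
```

View pics/s4.png

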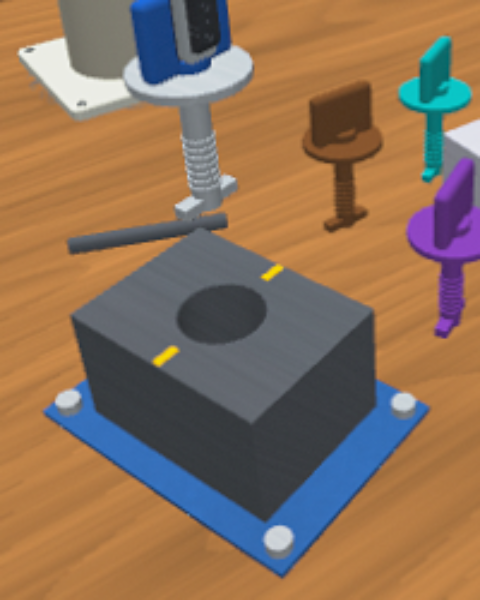

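View pics/w4.png

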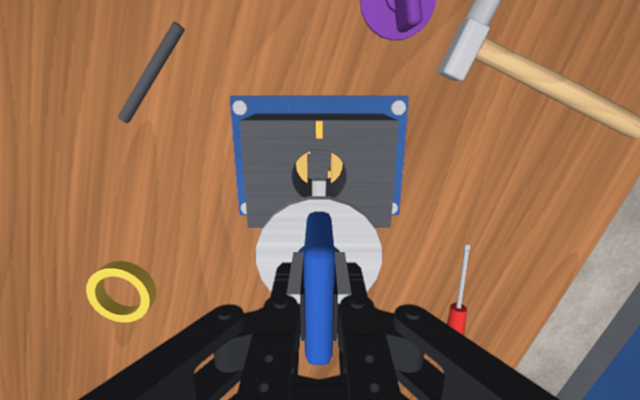

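Run:
```python
from h import *
d=np.load("s4.npy",allow_pickle=True).item()
o=np.array([160,140]);im=cv2.resize(d["color"][140:290,160:310,::-1].copy(),None,fx=4,fy=4,interpolation=cv2.INTER_CUBIC)
def dr(P,col):
    u=((proj(d,P)-o+.5)*4-.5).astype(np.int32);cv2.polylines(im,[u.reshape(-1,1,2)],True,col,1)
a=np.linspace(0,6.28,60); z0=.2503
C=lambda c,r,z:np.c_[r*np.cos(a)+c[0],r*np.sin(a)+c[1],0*a+z]
c=(.5442,-.1564)
dr(C(c,.033,z0+.006),(0,255,255))
Rz=R.from_euler('z',-72.65,degrees=True)
dr(Rz.apply([(x,y,z0-.080) for x,y in((.02,.005),(.02,-.005),(-.02,-.005),(-.02,.005))])+np.r_[c,0],(0,0,255))
dr(C((.544,-.1575),.027,.09),(0,255,0))
cv2.imwrite("pics/s4c.png",im)
```

```text
(no output)
```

View pics/s4c.png

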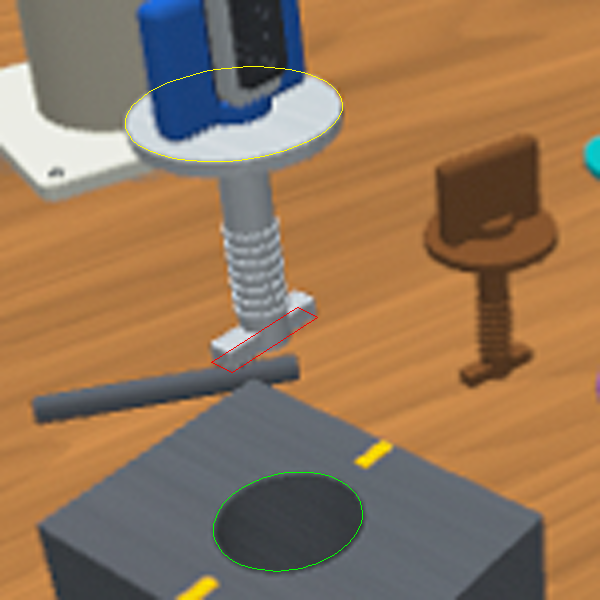

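The model overlays match the flange, lug and well within about 1 mm. Lowering it straight down.

Request:
{"name": "step_arm", "arguments": {
  "increments": [0.3, 0, 0.03, 0, 0, 0, 0.9, 0, 0.03, 0, 0, 0, 1.6, 0, 0.03, 0, 0, 0, 2.2, 0, 0.03, 0, 0, 0, 2.7, 0, 0.03, 0, 0, 0, 3.1, 0, 0.03, 0, 0, 0, 3.5, 0, 0.03, 0, 0, 0, 3.8, 0, 0.03, 0, 0, 0, 4.1, 0, 0.03, 0, 0, 0, 4.3, 0, 0.03, 0, 0, 0, 4.5, 0, 0.03, 0, 0, 0, 4.7, 0, 0.03, 0, 0, 0, 4.9, 0, 0.03, 0, 0, 0, 4.9, 0, 0.03, 0, 0, 0]
}}

```text
time_s: 8.35
ee_pos: [0.5438, -0.1581, 0.1163]
tcp_rot: [0.419, 0.57, -0.419, 0.569]
contact_force: [0.1, -0.2, -3.8]
opening: 0.0111
```

Request:
{"name": "step_arm", "arguments": {
  "increments": [0.1, 0, 0, 0, 0, 0, 0.2, 0, 0, 0, 0, 0, 0.28, 0, 0, 0, 0, 0, 0.34, 0, 0, 0, 0, 0, 0.38, 0, 0, 0, 0, 0, 0.41, 0, 0, 0, 0, 0, 0.42, 0, 0, 0, 0, 0, 0.42, 0, 0, 0, 0, 0]
}}

```text
time_s: 9.15
ee_pos: [0.5445, -0.1583, 0.1047]
tcp_rot: [0.419, 0.57, -0.419, 0.57]
contact_force: [-1.1, 0.1, -3.1]
opening: 0.0111
```

Run:
```python
from h import *
from bench import sensors,cams
s=sensors.read_state();print(s["joint_positions"],s["contact_force"],s["torque"])
d=cams.get_image("scene");cv2.imwrite("pics/s5.png",cv2.resize(d["color"][180:360,140:330,::-1],None,fx=3.3,fy=3.3,interpolation=cv2.INTER_CUBIC))
```

```text
[-2.82851192e-01  4.54377158e-01 -2.75907201e-02  1.08883264e+00
 -2.71153658e-05  9.84736167e-01] [-1.06085848  0.06787195 -3.10882947] [-0.01375886 -0.00620078  0.05316373]
```

View pics/s5.png

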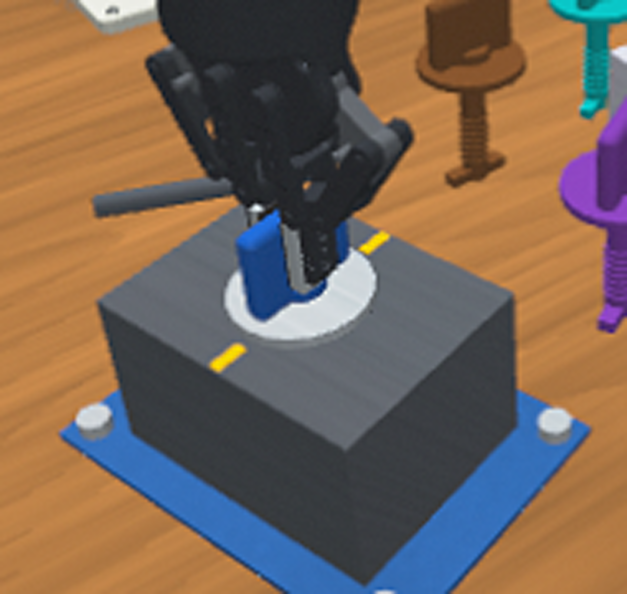

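The flange is down on the die at crop (301,293), with the handle in line with the marks at (228,358) and (375,242). Turning a quarter turn clockwise.

Request:
{"name": "step_arm", "arguments": {
  "increments": [0, 0, 0, 0.3, 0, 0, 0, 0, 0, 0.9, 0, 0, 0, 0, 0, 1.6, 0, 0, 0, 0, 0, 2.4, 0, 0, 0, 0, 0, 3.2, 0, 0, 0, 0, 0, 4, 0, 0, 0, 0, 0, 4.8, 0, 0, 0, 0, 0, 5.6, 0, 0, 0, 0, 0, 6.4, 0, 0, 0, 0, 0, 7.2, 0, 0, 0, 0, 0, 8, 0, 0, 0, 0, 0, 8.8, 0, 0, 0, 0, 0, 9.6, 0, 0, 0, 0, 0, 10.3, 0, 0, 0, 0, 0, 10.8, 0, 0, 0, 0, 0, 11.1, 0, 0, 0, 0, 0, 11.25, 0, 0, 0, 0, 0, 11.25, 0, 0, 0, 0, 0, 11.25, 0, 0]
}}

```text
time_s: 11.1
ee_pos: [0.5445, -0.1583, 0.1047]
tcp_rot: [0.699, 0.107, -0.699, 0.107]
contact_force: [0.5, 0.5, -3.0]
opening: 0.0111
```

Run:
```python
from h import *
from bench import sensors,cams
s=sensors.read_state();print(s["time_s"],s["ee_pos"],s["joint_positions"],s["contact_force"],s["torque"],s["opening"], inc([.544,-.1575,.2],down(-72.65),s))
d=cams.get_image("scene");cv2.imwrite("pics/s6.png",cv2.resize(d["color"][180:360,140:330,::-1],None,fx=3.3,fy=3.3,interpolation=cv2.INTER_CUBIC))
```

```text
11.1 [ 0.54454198 -0.15826039  0.10474644] [-2.82840054e-01  4.54332044e-01 -2.75670789e-02  1.08877599e+00
  2.49563611e-06  2.55498075e+00] [ 0.48002351  0.45488109 -2.96126319] [ 0.00902279 -0.06512182 -0.0092591 ] 0.011079895857992423 [-3.17512145e+00 -2.93833722e-02  9.33214132e-03  6.85563066e-03
 -7.33125178e-04 -4.65318270e-04]
```

View pics/s6.png

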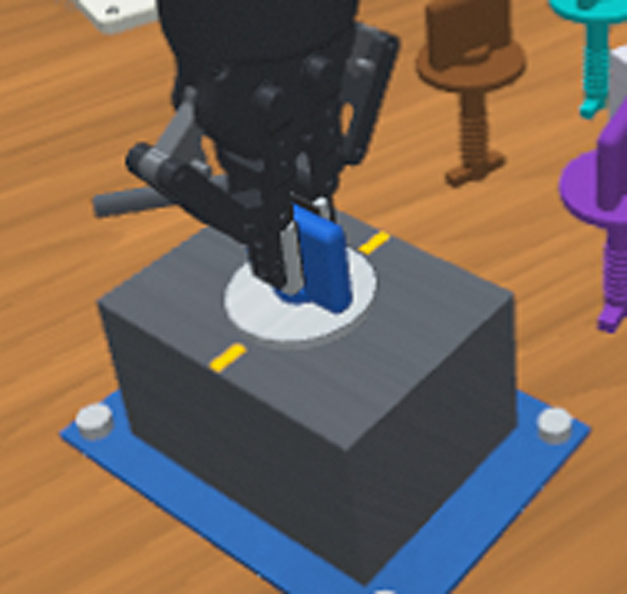

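The handle now lies along the die. Opening moderately, then retreating straight up.

Request:
{"name": "step_arm", "arguments": {
  "increments": [0, 0, 0, 0, 0, 0, 0, 0, 0, 0, 0, 0, 0, 0, 0, 0, 0, 0, 0, 0, 0, 0, 0, 0, 0, 0, 0, 0, 0, 0, 0, 0, 0, 0, 0, 0, 0, 0, 0, 0, 0, 0, 0, 0, 0, 0, 0, 0],
  "claw": 0.1
}}

```text
time_s: 11.95
ee_pos: [0.5445, -0.1583, 0.1047]
tcp_rot: [-0.699, -0.107, 0.699, -0.107]
contact_force: [-0.2, 0.0, -0.3]
opening: 0.0472
```

Request:
{"name": "step_arm", "arguments": {
  "increments": [-0.2, 0, 0, 0, 0, 0, -0.6, 0, 0, 0, 0, 0, -1.2, 0, 0, 0, 0, 0, -2, 0, 0, 0, 0, 0, -2.8, 0, 0, 0, 0, 0, -3.6, 0, 0, 0, 0, 0, -4.2, 0, 0, 0, 0, 0, -4.6, 0, 0, 0, 0, 0, -4.8, 0, 0, 0, 0, 0, -4.8, 0, 0, 0, 0, 0, -4.8, 0, 0, 0, 0, 0]
}}

```text
time_s: 13.05
ee_pos: [0.5441, -0.1581, 0.2479]
tcp_rot: [-0.699, -0.107, 0.699, -0.107]
contact_force: [-0.9, -0.3, 0.3]
opening: 0.0472
```

Run:
```python
from h import *
from bench import sensors,cams
s=sensors.read_state();print(s["time_s"],s["ee_pos"],s["contact_force"],s["opening"])
a=np.linspace(0,6.28,60);c=(.544,-.1575)
C=np.c_[.033*np.cos(a)+c[0],.033*np.sin(a)+c[1],0*a+.096]
H=R.from_euler('z',17.35,degrees=True).apply([(x,y,.14) for x,y in((.028,.006),(.028,-.006),(-.028,-.006),(-.028,.006))])+np.r_[c,0]
for n,o,w,f in(("scene",(150,190),(180,170),3.3),("wrist",(200,80),(240,220),2.6)):
    d=cams.get_image(n);im=cv2.resize(d["color"][o[1]:o[1]+w[1],o[0]:o[0]+w[0],::-1].copy(),None,fx=f,fy=f,interpolation=cv2.INTER_CUBIC)
    for P,col in((C,(0,255,255)),(H,(0,0,255))):
        cv2.polylines(im,[((proj(d,P)-o+.5)*f-.5).astype(np.int32).reshape(-1,1,2)],True,col,1)
    cv2.imwrite(f"pics/f_{n}.png",im)
```

```text
13.05 [ 0.54411194 -0.15814891  0.24791478] [-0.89371338 -0.27460983  0.29107633] 0.04719078984552439
```

View pics/f_scene.png

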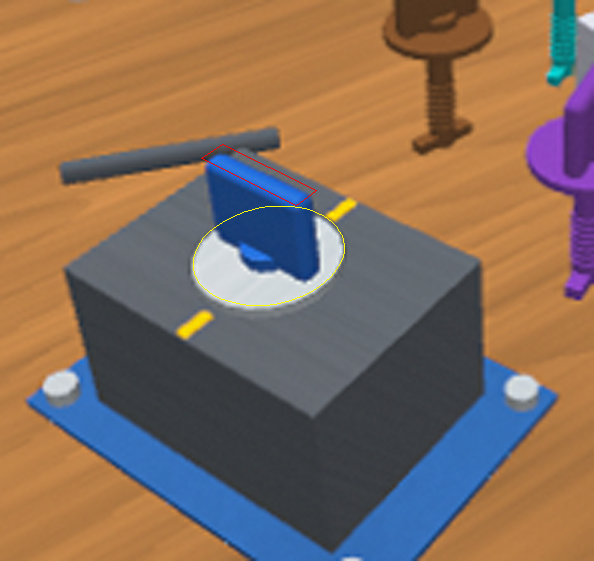

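View pics/f_wrist.png

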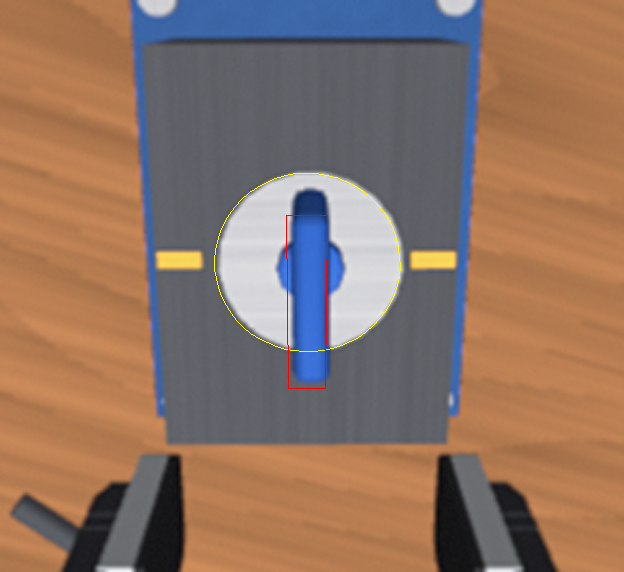

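Both views show the flange seated on the die within about 2 mm of the model, the handle along the long side, and the gripper clear.

```bash
python3 -c "
from bench import sign_off;print(sign_off())"
```

```text
the job is handed in; nothing more can be done
None
```

The blue screw is seated and locked in the die, and the job was handed in at about 13 s of the 43 s limit. I lifted it from the rack's end hole, lowered it down the well with its handle in line with the yellow marks, turned it 90° clockwise, let go and backed straight up.

**Final checks:** in the scene and wrist views the flange lies on the die within about 2 mm of the expected place. The handle lies along the long side within a few degrees. The gripper is clear, with forces near zero.

**Bystanders:** I never touched the red and yellow screws or the look-alikes. My last close look at the rack was just after the lift, and I did not check it again before handing in.

**Disagreements:**
- The scene and top cameras differed by 2–3 mm on the die and up to about 6 mm on the blue flange.
- The wrist view put the handle 2.5° off my first estimate, and I corrected this before gripping.
- In the last scene overlay the handle's top sat slightly below the outline drawn from the stated heights, which I put down to calibration.

No check failed.

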